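Close the leak-test clamp on a claw bowl

TASK

Close the leak-test clamp: take the drop bar by its red knob, lift it over the yellow striker post, draw the carriage up so that the rubber pad presses on the clear bowl, and let the bar drop fully down into the catch behind the post so the clamp stays shut when you let go. The bowl is thin: bring the pad on gently and never push on the bowl and post, pad and bar together, with more than 25 N. Leave the vacuum setting and everything else on the bench as it is.

Things in the scene. Friction and masses are not known exactly. Their poses are not given: they have to be found in the camera images.
- bed: fixed green steel bed plate of the clamp, 310 x 130 x 12 mm. Origin on the table; the plate runs from 135 mm behind to 175 mm ahead of it along its own x. Own +x is the closing direction, in which the carriage slides towards the bowl; y is across, z up.
- carriage (a joint): sliding carriage, m along the bed's +x: 0 fully open, grows as it closes, travel 0.12; starts at 0 to 0.012. About 1.5 N of slide friction and no return spring. It carries the drop bar and the rubber pad. The pad meets the bowl at a value somewhere between 0.045 and 0.085.
- bar (a joint): pivoting steel drop bar on the carriage, rad: 0 = level, down on its stop (also when down in the catch); grows as the knob end is lifted; falls by its own weight (about 0.25 kg). It points along the bed's +x. Under the knob is a downward tooth, 12 mm long in x, 18 mm deep. Lift more than 0.16 rad to pass over the post; 0.25 gives ample room.
- bar_knob (a point): centre of the red knob on the bar's free end: upright cylinder, diameter 24 mm, height 30 mm. Bar level: 166 mm above the table, 126 mm ahead of and 35 mm above the pivot. The bar below is 16 mm wide, its top 15 mm under this point; free air on both sides. Pinched across the bar (along the bed's y) it can turn between the fingers as the bar swings.
- bar_pivot (a point): the bar's pivot pin (axis along the bed's y), 131 mm above the table, fixed to the carriage and moving with it.
- pad_seat (a point): point on the carriage where the centre of the black rubber pad's front face is while nothing presses it (88 mm disc, facing the bowl, 72 mm above the table; at the bed's x = carriage value). Behind the pad is a spring of 2 N/mm that can give 14 mm.
- end_unit: far end of the clamp: two 150 mm steel rails on the bed, origin midway between them on the bed plate at the bed's own (0.095, 0, 0.012). They carry the head: clear bowl, mouth (82 mm) towards the pad, and behind it the yellow striker post, 30 mm wide, 14 mm thick, top 140 mm above the table, square. The head is screwed down anywhere in a 40 mm range: this pose does NOT tell where.
- mouth_nearest (a point): fixed point: the place nearest the pad where the bowl's mouth can be; it really is 0 to 40 mm beyond along +x, to be seen or felt. Post front face 50 mm, back face 64 mm beyond the mouth. The tooth can drop behind the post once the pad is pressed in 4 mm (8 N) or more; pad and tooth together must not load the head over 25 N. Once down, the spring pulls the tooth against the post and holds.
- claw_centre (a point): loose chrome milking claw, 80 mm body with four stubs, 80 mm high; point 30 mm up its axis. Leave alone.
- liner_centre (a point): loose cracked black rubber liner, 175 mm long, lying; point at about its middle. Leave alone.
- nozzle_centre (a point): loose brass pulsator nozzle, 28 mm wide, 55 mm high, standing; its centre. Leave alone.
- cap_centre (a point): loose blue plastic cup shell cap, 60 mm disc, 22 mm high; its centre. Leave alone.
- wrench_grip (a point): loose wrench lying on the table; point on its handle. Leave alone.
- shell_centre (a point): loose steel teat cup shell, 52 mm wide, 135 mm high, standing; its centre. Leave alone.
- grease_centre (a point): loose green grease jar, 70 mm wide, 75 mm high; its centre. Leave alone.
- dial_mark (a point): point on the grip of the black bakelite knob of the blue vacuum regulator, 18 mm off the knob's axis. Leave it as it is set.

How it is judged:
By the outcome, as a careful person would: the job done as asked, in the order asked, and still so for the second after the job is handed in, with the robot touching nothing.
It also fails if it takes over 54 s, if anything falls off the work surface, if the arm or the gripper's body presses on something with over 40 N, if the wrist force passes 120 N, or if a joint passes its speed limit or range.

ROBOT

A 6-joint arm with a two-finger parallel gripper is mounted at the origin on the work surface. World frame = base frame: x ahead of the robot, y to its left, z up, the work surface at z = 0. Lengths are in mm, angles in rad, forces in N, time in s.
With the tool pointing down it reaches from about 350 to 775 mm from the base axis. Payload 7.3 kg.
Tool frame: the origin (TCP) lies between the finger pads; the fingertips stand bot.tip_extent ahead of it and the grasp point (between the pads) lies 6 mm ahead of it (bot.tip_extent is the distance from the TCP to the fingertips, in mm); x points along the fingers, y is the direction in which the jaws open and shut, and the axes are right-handed (so a half turn about x gives the same grasp; the last joint's range is limited). The gripper opens to 92 mm and grips with 3 to 60 N. Pads are 19 mm wide; open, the fingers measure 130 mm over their backs; the gripper's body (75 mm by 190 mm) begins 47 mm behind the grasp point.
Start: joints at [0.973, 0.342, 1.524, -0, 1.275, -0.146], TCP at [229.195, 472.347, 251.741] pointing down, gripper open.
Joint ranges: [-2.53, 2.53], [-0.77, 2.02], [0.04, 2.7], [-1, 4.14], [0.28, 2.66], [-3.11, 3.11]. Speed limits (rad/s): [2.57, 2.57, 3.14, 3.14, 3.14, 3.14].

INTERFACE

Orientations are given as [roll, pitch, yaw] about the fixed x, y, z axes, in that order (R = Rz(yaw) Ry(pitch) Rx(roll)).
In Python, from plant import bot, capture, workorder gives the robot as it stands. The module is installed in compiled form; this text tells all that it offers.
- The arm moves only by the shell command python3 -m crank 'ROWS'. ROWS is JSON, a list of rows, each an object with "linear": the shift along the tool's x, y, z in cm, a list of three; "delta_rot": the turn, a rotation vector about the tool's x, y, z in degrees, a list of three; "fingers": the opening, from 0 (shut) to 1 (fully open). In form: [{"linear": [x, y, z], "delta_rot": [wx, wy, wz], "fingers": fingers}, ...]. A call has exactly 5 rows; each row shifts and turns the commanded pose from where the row before left it, along the tool's axes as they then stand; what a row does not reach is not made up. A row lasts 1/10 s, in which the tool goes at most 50 mm and 8.59 degrees, less where a joint would pass 70% of its speed; a pose out of reach is approached as far as the arm can. A call with a gripper value outside its range is refused whole. The fingers move at their own pace and stop on an object; the grip force is fixed at half the most. Time passes only in rows, so rows that do not move let the fingers close, or fill a call up. It gives the time, the measured TCP pose, the force and the opening at its end, in the units of the state.
- bot.get_obs(): the state, without advancing time (a new reading comes with each control period).
- capture(name): name is "scene" or "top" or "wrist"; returns a dict with "image" (400x640x3 uint8, blue, green, red), "mtx" (3x3 intrinsics, pixels), "pose" (4x4, takes a point from camera to world coordinates). Camera axes: x right, y down, z forward; pixel columns grow to the right and rows downward; lengths in mm; the calibration is good to about 2 mm. A picture is of the moment at which its call begins. There is no depth.
- workorder.close_job(): hands the job in, once; it reports no verdict.
The state is a dict: "time": time; "joint_positions": joint angles; "dq": joint speeds; "tau": joint torques, N m; "tool_pos": TCP position; "tcp_rot": TCP orientation; "contact_force": force on the tool from outside, world axes, zero at the start; "moment": the same for the moment, N m; "grip_width": finger opening in mm.
Only numpy, scipy, OpenCV 4.12 (cv2) and the standard library are available. Lean on these libraries where they do the work, as an engineer would, in place of code of your own. Each camera call takes 0.05 s, during which the arm holds its last target. There are 200 camera calls.

## Working session

There is one attempt and no reset: what is moved stays moved. The work goes in short steps, Python scripts to look and compute and a shell command to move; the robot and the scene stay as the last step left them, time stands still between calls to the robot, and variables do not carry over. Pictures are saved under pics/ and viewed, on a budget of 10 in all, crops included, one or two more only if the job needs it, and the job is handed in when it is done.

```bash
mkdir -p pics; python3 - <<'E'
from plant import bot,capture
import cv2,pickle
d={}
for n in("scene","top"):
    c=capture(n);d[n]=c;cv2.imwrite(f"pics/{n}0.png",c["image"]);print(n,c["mtx"].round(1).tolist(),c["pose"].round(3).tolist())
pickle.dump(d,open("c0.pkl","wb"))
print(bot.get_obs(),bot.tip_extent)
E
```

```text
scene [[390.2, 0.0, 315.6], [0.0, 390.2, 200.4], [0.0, 0.0, 1.0]] [[0.699, 0.39, -0.599, 1227.192], [0.715, -0.388, 0.582, -627.176], [-0.005, -0.835, -0.55, 716.747], [0.0, 0.0, 0.0, 1.0]]
top [[420.2, 0.0, 325.3], [0.0, 420.2, 198.3], [0.0, 0.0, 1.0]] [[0.021, -0.983, 0.181, 357.586], [-1.0, -0.021, -0.002, 35.267], [0.005, -0.181, -0.983, 1206.001], [0.0, 0.0, 0.0, 1.0]]
{'time': 0.1, 'joint_positions': array([ 9.73003816e-01,  3.42656619e-01,  1.52492404e+00, -7.09304706e-08,
        1.27540838e+00, -1.45994252e-01]), 'dq': array([-3.92571500e-04, -1.03419976e-03, -2.22542298e-03, -3.06856740e-05,
       -6.14370609e-04,  1.90618329e-03]), 'tau': array([ 1.40218217e-03, -4.32005024e+01, -2.44695890e+01,  7.19139981e-02,
        5.26250002e-02, -3.82908433e-05]), 'tool_pos': array([228.99463038, 472.05635747, 251.11169875]), 'tcp_rot': array([-1.716742  ,  1.56939995, -2.16854024]), 'contact_force': array([0.12366922, 0.54169447, 0.0015737 ]), 'moment': array([ 0.00217828, -0.02680333,  0.02749826]), 'grip_width': 91.96647211322295} 25.0
```

View pics/scene0.png

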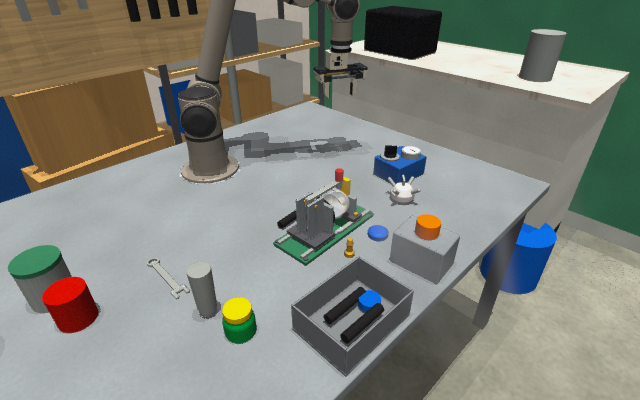

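View pics/top0.png

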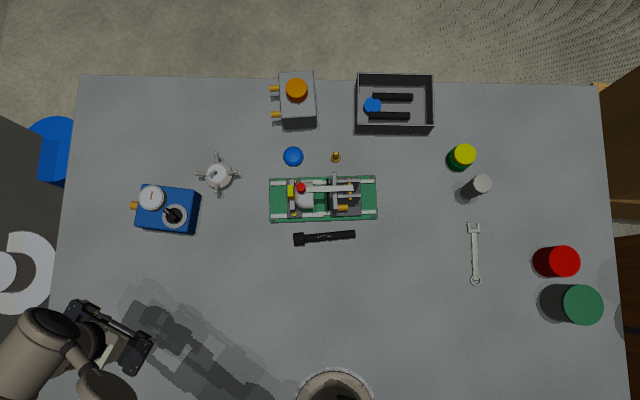

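```bash
cat > h.py <<'E'
import numpy as np,cv2
def ray(c,uv):
    d=c["pose"][:3,:3]@np.linalg.inv(c["mtx"])@[uv[0],uv[1],1]; return c["pose"][:3,3],d/np.linalg.norm(d)
def onz(c,uv,z):
    o,d=ray(c,uv); return o+d*(z-o[2])/d[2]
def tri(c1,u1,c2,u2):
    o,d=ray(c1,u1);p,e=ray(c2,u2)
    s=np.linalg.lstsq(np.c_[d,-e],p-o,rcond=None)[0]; a=o+s[0]*d;b=p+s[1]*e
    return (a+b)/2,np.linalg.norm(a-b)
def mask(img,col):
    h=cv2.cvtColor(img,cv2.COLOR_BGR2HSV);H,S,V=[h[...,i].astype(int) for i in range(3)]
    return {"red":((H<6)|(H>174))&(S>150)&(V>60),"yel":(H>22)&(H<34)&(S>150)&(V>90),"green":(H>50)&(H<85)&(S>90)&(V>30)}[col].astype(np.uint8)
def blobs(m,box,amin=8):
    x0,y0,x1,y1=box;z=np.zeros_like(m);z[y0:y1,x0:x1]=m[y0:y1,x0:x1]
    n,l,s,c=cv2.connectedComponentsWithStats(z)
    return [(c[i].round(1).tolist(),s[i].tolist()) for i in range(1,n) if s[i][4]>=amin],z
def proj(c,p):
    q=np.linalg.inv(c["pose"])@np.r_[p,1];u=c["mtx"]@q[:3];return u[:2]/u[2]
E
python3 - <<'E'
from h import *;import pickle
d=pickle.load(open("c0.pkl","rb"));T,S=d["top"],d["scene"]
bt=(262,170,385,228);bs=(265,150,385,270)
for col in("red","yel"):
    print(col,blobs(mask(T["image"],col),bt)[0],blobs(mask(S["image"],col),bs)[0])
g=blobs(mask(T["image"],"green"),bt)[1]
r=cv2.minAreaRect(cv2.findNonZero(g));bx=cv2.boxPoints(r)
print(r);P=np.array([onz(T,b,12) for b in bx]);print(P.round(1),P.mean(0))
rt=blobs(mask(T["image"],"red"),bt)[0];rs=blobs(mask(S["image"],"red"),bs)[0]
print(tri(T,rt[0][0],S,rs[0][0]),onz(T,rt[0][0],170))
cv2.imwrite("pics/crop1.png",np.hstack([cv2.resize(T["image"][165:235,260:390],(780,420),interpolation=2)]))
cv2.imwrite("pics/crop2.png",cv2.resize(S["image"][160:265,265:385],(686,600),interpolation=2))
E
```

```text
red [([300.1, 186.9], [296, 182, 9, 10, 69])] [([338.3, 174.0], [336, 169, 7, 12, 63])]
yel [([290.0, 190.6], [288, 185, 6, 12, 61]), ([343.1, 206.6], [338, 206, 10, 2, 16]), ([293.8, 213.9], [292, 213, 5, 3, 12])] [([345.7, 179.0], [343, 177, 7, 5, 22])]
((322.5041198730469, 198.44500732421875), (43.751216888427734, 106.58721923828125), 87.90474700927734)
[[ 632.8  200.1   12. ]
 [ 651.2 -110.3   12. ]
 [ 522.5 -114.8   12. ]
 [ 504.8  189.7   12. ]] [577.8454485   41.19462631  12.        ]
(array([576.28908505,  96.9580266 , 167.12868665]), np.float64(2.340866957838162)) [576.49681718  97.6538118  170.        ]
```

View pics/crop1.png

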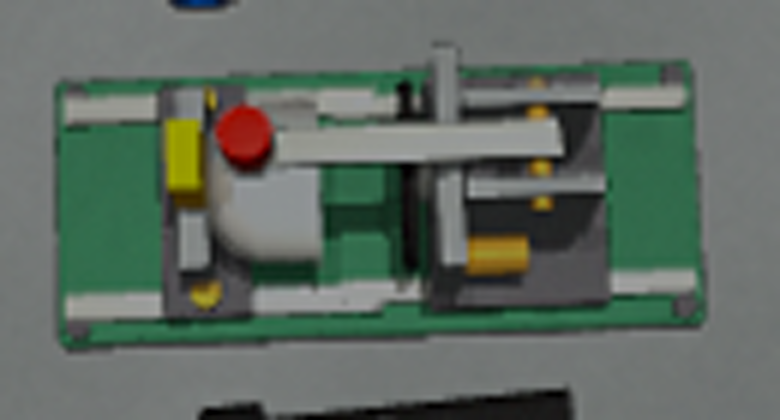

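View pics/crop2.png

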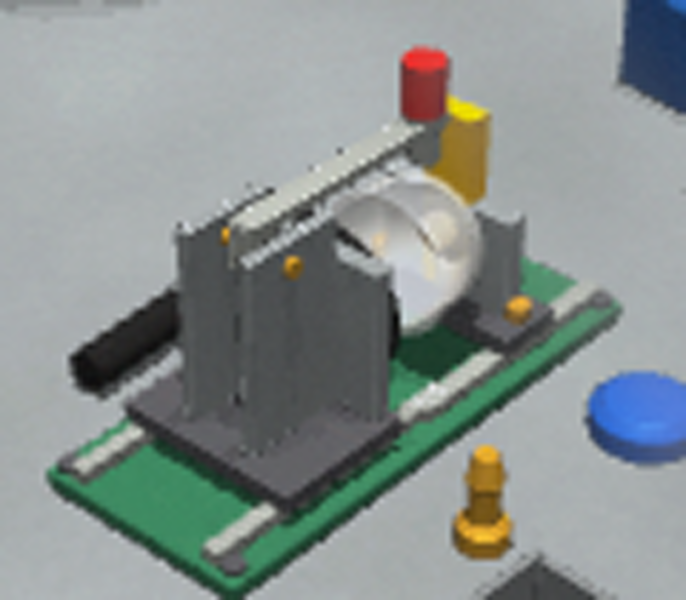

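```bash
cat >> h.py <<'E'
from scipy.spatial.transform import Rotation as Ro
def goal(o,p,bx,rot=True):
    "rows wanted, tool axes: shift cm, rotvec deg; bx = bed x unit vector (2), jaws along bed y"
    R=Ro.from_euler("xyz",o["tcp_rot"]).as_matrix()
    by=np.array([-bx[1],bx[0],0]);best=None
    for s in(1,-1):
        X=np.array([0,0,-1.]);Y=s*by;G=np.c_[X,Y,np.cross(X,Y)]
        rv=np.degrees(Ro.from_matrix(R.T@G).as_rotvec())
        if best is None or np.linalg.norm(rv)<np.linalg.norm(best):best=rv
    return (R.T@(np.asarray(p)-o["tool_pos"])/10).round(2),best.round(2),R.round(3)
E
python3 - <<'E'
from h import *;import pickle
from plant import bot
d=pickle.load(open("c0.pkl","rb"));T,S=d["top"],d["scene"]
for uv in((290.0,190.6),(291,190.2)):print(onz(T,uv,140))
o=bot.get_obs()
print(*goal(o,(576.3,97,230),np.array([-.059,.998])))
E
```

```text
[572.48839873 125.27004405 140.        ]
[573.60012885 122.72183763 140.        ]
[  2.13 -18.58  47.62] [6.073e+01 3.000e-02 8.000e-02] [[-0.001  0.437  0.9  ]
 [-0.001  0.9   -0.437]
 [-1.    -0.001 -0.   ]]
```

```bash
python3 -m crank '[{"linear":[0.2,-1.86,4.6],"delta_rot":[0,0,0],"fingers":1},{"linear":[0.2,-1.86,4.6],"delta_rot":[0,0,0],"fingers":1},{"linear":[0.2,-1.86,4.6],"delta_rot":[0,0,0],"fingers":1},{"linear":[0.2,-1.86,4.6],"delta_rot":[0,0,0],"fingers":1},{"linear":[0.2,-1.86,4.6],"delta_rot":[0,0,0],"fingers":1}]'
python3 -m crank '[{"linear":[0.2,-1.86,4.6],"delta_rot":[0,0,0],"fingers":1},{"linear":[0.2,-1.86,4.6],"delta_rot":[0,0,0],"fingers":1},{"linear":[0.2,-1.86,4.6],"delta_rot":[0,0,0],"fingers":1},{"linear":[0.2,-1.86,4.6],"delta_rot":[0,0,0],"fingers":1},{"linear":[0.2,-1.86,4.6],"delta_rot":[0,0,0],"fingers":1}]'
python3 -m crank '[{"linear":[0,0,0],"delta_rot":[7.5,0,0],"fingers":1},{"linear":[0,0,0],"delta_rot":[7.5,0,0],"fingers":1},{"linear":[0,0,0],"delta_rot":[7.5,0,0],"fingers":1},{"linear":[0,0,0],"delta_rot":[7.5,0,0],"fingers":1},{"linear":[0,0,0],"delta_rot":[7.5,0,0],"fingers":1}]'
python3 -m crank '[{"linear":[0,0,0],"delta_rot":[7.5,0,0],"fingers":1},{"linear":[0,0,0],"delta_rot":[7.5,0,0],"fingers":1},{"linear":[0,0,0],"delta_rot":[7.5,0,0],"fingers":1},{"linear":[0,0,0],"delta_rot":[0,0,0],"fingers":1},{"linear":[0,0,0],"delta_rot":[0,0,0],"fingers":1}]'
python3 - <<'E'
from h import *
from plant import bot,capture
import pickle
o=bot.get_obs();print(o["tool_pos"],o["contact_force"],goal(o,(576.3,97,230),np.array([-.059,.998])))
c=capture("wrist");pickle.dump(c,open("w1.pkl","wb"));cv2.imwrite("pics/w1.png",c["image"])
print(c["mtx"],c["pose"].round(3))
print(blobs(mask(c["image"],"red"),(0,0,640,400))[0],blobs(mask(c["image"],"yel"),(0,0,640,400))[0])
E
```

```text
time: 0.6
tool_pos: [396.3, 286.6, 241.5]
tcp_rot: [-2.502, 1.571, -2.954]
contact_force: [0.4, 0.4, 1.0]
grip_width: 92.0
time: 1.1
tool_pos: [562.7, 102.4, 231.3]
tcp_rot: [-2.99, 1.57, 2.841]
contact_force: [-0.5, 0.6, -0.4]
grip_width: 91.9
time: 1.6
tool_pos: [561.6, 104.1, 231.2]
tcp_rot: [-2.068, 1.57, 3.103]
contact_force: [0.2, 0.7, -0.2]
grip_width: 91.5
time: 2.1
tool_pos: [561.7, 104.2, 231.4]
tcp_rot: [-1.659, 1.57, 3.129]
contact_force: [-0.1, -0.3, -0.1]
grip_width: 91.9
[561.70039259 104.15948586 231.40640209] [-0.09960373 -0.25266381 -0.14638787] (array([0.14, 1.4 , 0.82]), array([ 0.93, -0.  ,  0.04]), array([[-0.001,  0.997,  0.075],
       [ 0.   ,  0.075, -0.997],
       [-1.   , -0.001, -0.   ]]))
[[310.98924786   0.         312.80856064]
 [  0.         310.98924786 197.8468826 ]
 [  0.           0.           1.        ]] [[ 9.97000e-01  7.20000e-02  2.00000e-02  5.56231e+02]
 [ 7.40000e-02 -9.59000e-01 -2.72000e-01  1.77015e+02]
 [-1.00000e-03  2.73000e-01 -9.62000e-01  3.65155e+02]
 [ 0.00000e+00  0.00000e+00  0.00000e+00  1.00000e+00]]
[([333.0, 235.7], [316, 213, 36, 44, 1225])] [([346.0, 182.2], [344, 174, 7, 18, 58])]
```

View pics/w1.png

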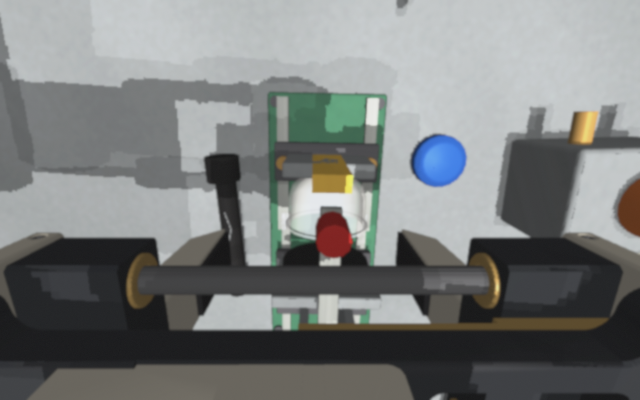

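```bash
python3 - <<'E'
from h import *;import pickle
c=pickle.load(open("w1.pkl","rb"))
print(onz(c,(333,235.7),168),onz(c,(334,239.5),181),proj(c,[576.3,97,166]))
h=cv2.cvtColor(c["image"],cv2.COLOR_BGR2HSV)
g=((h[...,0]>50)&(h[...,0]<85)&(h[...,1]>60)).astype(np.uint8)
for v in(100,110,120,130,215,225):
    u=np.flatnonzero(g[v,255:400])+255
    if len(u):print(v,u.min(),u.max(),onz(c,(u.min()-.5,v),12)[:2],onz(c,(u.max()+.5,v),12)[:2])
E
```

```text
[575.9930716   95.49254827 168.        ] [575.56907494  98.30908335 181.        ] [333.46708135 232.56508862]
100 289 385 [528.95747681 185.06250734] [633.77100736 192.88475581]
110 269 384 [507.71288321 173.01832842] [634.12084917 182.45488495]
120 269 384 [508.09127068 162.40974001] [635.57536548 171.92941328]
130 269 382 [508.47615832 151.61891091] [634.83856227 161.0576286 ]
215 271 376 [514.42775603  52.0022028 ] [641.17415154  61.49562233]
225 271 375 [514.90609949  39.22011102] [641.63085521  48.71524225]
```

```bash
python3 -m crank '[{"linear":[0,1.38,0.83],"delta_rot":[0.9,0,0],"fingers":1},{"linear":[1.3,0,0],"delta_rot":[0,0,0],"fingers":1},{"linear":[1.5,0,0],"delta_rot":[0,0,0],"fingers":1},{"linear":[1.5,0,0],"delta_rot":[0,0,0],"fingers":1},{"linear":[1.2,0,0],"delta_rot":[0,0,0],"fingers":1}]'
python3 -m crank '[{"linear":[0,0,0],"delta_rot":[0,0,0],"fingers":0.5},{"linear":[0,0,0],"delta_rot":[0,0,0],"fingers":0.4},{"linear":[0,0,0],"delta_rot":[0,0,0],"fingers":0.35},{"linear":[0,0,0],"delta_rot":[0,0,0],"fingers":0.35},{"linear":[0,0,0],"delta_rot":[0,0,0],"fingers":0.35}]'
python3 - <<'E'
from h import *
from plant import bot,capture
o=bot.get_obs();print(o["tool_pos"],o["contact_force"],goal(o,(576,97,176),np.array([-.057,.998])))
c=capture("wrist");cv2.imwrite("pics/w2.png",c["image"])
E
```

```text
time: 2.65
tool_pos: [575.9, 96.8, 175.7]
tcp_rot: [-1.655, 1.57, 3.116]
contact_force: [-0.3, -0.7, -0.0]
grip_width: 91.8
time: 3.15
tool_pos: [576.4, 96.9, 177.3]
tcp_rot: [1.628, 1.57, 0.113]
contact_force: [-0.0, 0.0, 0.3]
grip_width: 56.4
[576.44511727  96.93714209 177.31609791] [-0.01840462  0.03732196  0.31309966] (array([ 0.13, -0.04, -0.01]), array([-0.04, -0.  , -0.06]), array([[ 0.001,  0.998,  0.056],
       [ 0.   ,  0.056, -0.998],
       [-1.   ,  0.001, -0.   ]]))
```

View pics/w2.png

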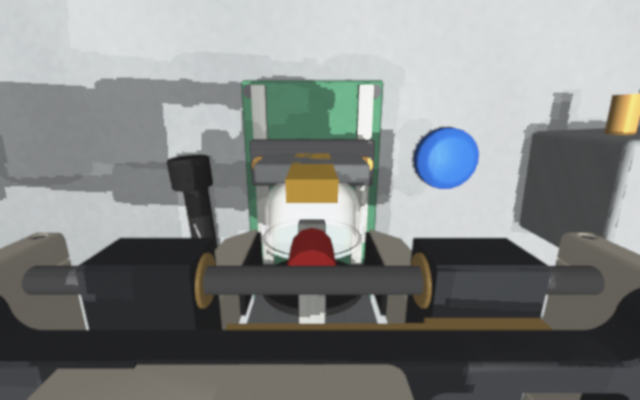

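The knob (≈(312,248)) sits centred between the fingers, with the post ahead at (312,183). Closing now.

```bash
python3 -m crank '[{"linear":[0,0,0],"delta_rot":[0,0,0],"fingers":0.1},{"linear":[0,0,0],"delta_rot":[0,0,0],"fingers":0.1},{"linear":[0,0,0],"delta_rot":[0,0,0],"fingers":0.1},{"linear":[0,0,0],"delta_rot":[0,0,0],"fingers":0.1},{"linear":[0,0,0],"delta_rot":[0,0,0],"fingers":0.1}]'
python3 -m crank '[{"linear":[0,0,0],"delta_rot":[0,0,0],"fingers":0.1},{"linear":[0,0,0],"delta_rot":[0,0,0],"fingers":0.1},{"linear":[0,0,0],"delta_rot":[0,0,0],"fingers":0.1},{"linear":[0,0,0],"delta_rot":[0,0,0],"fingers":0.1},{"linear":[0,0,0],"delta_rot":[0,0,0],"fingers":0.1}]'
```

```text
time: 3.7
tool_pos: [575.8, 96.9, 176.7]
tcp_rot: [-1.622, 1.57, -3.137]
contact_force: [-2.9, -0.5, 1.0]
grip_width: 23.6
time: 4.2
tool_pos: [575.9, 96.9, 176.7]
tcp_rot: [-1.69, 1.57, 3.079]
contact_force: [-4.5, 0.1, 2.7]
grip_width: 23.2
```

```bash
python3 -m crank '[{"linear":[-0.62,0,0.19],"delta_rot":[0,0,0],"fingers":0.1},{"linear":[-0.61,0,0.22],"delta_rot":[0,0,0],"fingers":0.1},{"linear":[-0.6,0,0.25],"delta_rot":[0,0,0],"fingers":0.1},{"linear":[-0.6,0,0.28],"delta_rot":[0,0,0],"fingers":0.1},{"linear":[-0.6,0,0.3],"delta_rot":[0,0,0],"fingers":0.1}]'
python3 -m crank '[{"linear":[-0.1,0,0],"delta_rot":[0,0,0],"fingers":0.1},{"linear":[0,0,0],"delta_rot":[0,0,0],"fingers":0.1},{"linear":[0,0,0],"delta_rot":[0,0,0],"fingers":0.1},{"linear":[0,0,0],"delta_rot":[0,0,0],"fingers":0.1},{"linear":[0,0,0],"delta_rot":[0,0,0],"fingers":0.1}]'
python3 - <<'E'
from h import *
from plant import bot,capture
o=bot.get_obs();print(o["tool_pos"],o["contact_force"])
c=capture("scene");cv2.imwrite("pics/s2.png",cv2.resize(c["image"][140:265,260:400],(672,600),interpolation=2))
E
```

```text
time: 4.7
tool_pos: [576.6, 84.0, 207.2]
tcp_rot: [-1.347, 1.57, -2.862]
contact_force: [-3.8, -2.2, -5.4]
grip_width: 23.4
time: 5.2
tool_pos: [576.6, 84.3, 208.0]
tcp_rot: [-1.352, 1.57, -2.867]
contact_force: [-5.0, -2.0, -4.0]
grip_width: 23.5
[576.56091747  84.33240303 208.04463699] [-5.02189643 -2.04233124 -4.00203092]
```

View pics/s2.png

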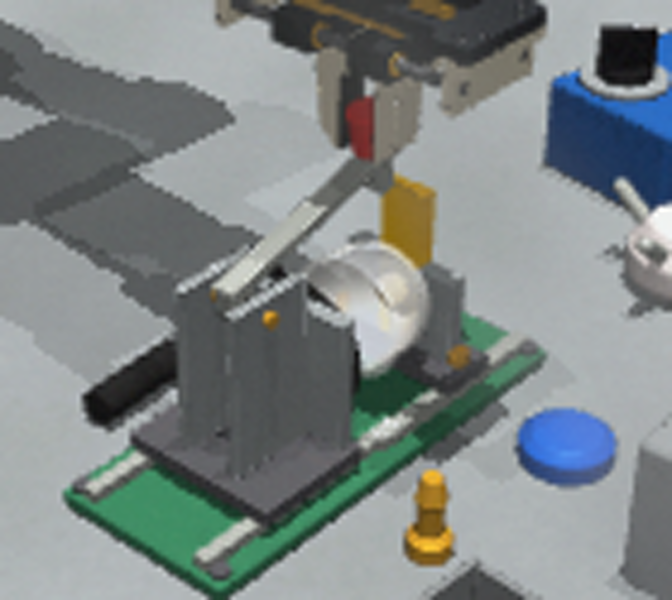

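```bash
python3 -m crank '[{"linear":[0,0,-0.4],"delta_rot":[0,0,0],"fingers":0.1},{"linear":[0,0,-0.5],"delta_rot":[0,0,0],"fingers":0.1},{"linear":[0,0,-0.5],"delta_rot":[0,0,0],"fingers":0.1},{"linear":[0,0,-0.5],"delta_rot":[0,0,0],"fingers":0.1},{"linear":[0,0,-0.3],"delta_rot":[0,0,0],"fingers":0.1}]'
python3 -m crank '[{"linear":[0,0,-0.2],"delta_rot":[0,0,0],"fingers":0.1},{"linear":[0,0,-0.2],"delta_rot":[0,0,0],"fingers":0.1},{"linear":[0,0,0],"delta_rot":[0,0,0],"fingers":0.1},{"linear":[0,0,0],"delta_rot":[0,0,0],"fingers":0.1},{"linear":[0,0,0],"delta_rot":[0,0,0],"fingers":0.1}]'
python3 - <<'E'
from h import *
from plant import bot,capture
o=bot.get_obs();print(o["tool_pos"],o["contact_force"])
c=capture("wrist");cv2.imwrite("pics/w3.png",c["image"])
import pickle;pickle.dump(c,open("w3.pkl","wb"))
E
```

```text
time: 5.75
tool_pos: [575.3, 106.6, 208.0]
tcp_rot: [-1.467, 1.57, -2.981]
contact_force: [-4.7, -2.5, -4.3]
grip_width: 23.4
time: 6.25
tool_pos: [575.1, 110.7, 208.1]
tcp_rot: [-2.112, 1.57, 2.657]
contact_force: [-5.6, -0.9, -3.2]
grip_width: 23.3
[575.07175479 110.69939172 208.07328292] [-5.61856236 -0.93917754 -3.17163473]
```

View pics/w3.png

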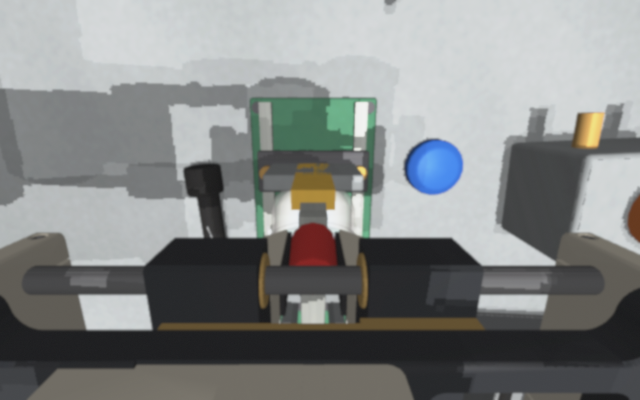

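```bash
python3 -m crank '[{"linear":[0,0,-0.2],"delta_rot":[0,0,0],"fingers":0.1},{"linear":[0,0,-0.2],"delta_rot":[0,0,0],"fingers":0.1},{"linear":[0,0,-0.1],"delta_rot":[0,0,0],"fingers":0.1},{"linear":[0,0,0],"delta_rot":[0,0,0],"fingers":0.1},{"linear":[0,0,0],"delta_rot":[0,0,0],"fingers":0.1}]'
python3 -m crank '[{"linear":[0,0,-0.1],"delta_rot":[0,0,0],"fingers":0.1},{"linear":[0,0,-0.1],"delta_rot":[0,0,0],"fingers":0.1},{"linear":[0,0,-0.1],"delta_rot":[0,0,0],"fingers":0.1},{"linear":[0,0,0],"delta_rot":[0,0,0],"fingers":0.1},{"linear":[0,0,0],"delta_rot":[0,0,0],"fingers":0.1}]'
```

```text
time: 6.8
tool_pos: [574.8, 115.6, 208.0]
tcp_rot: [-1.915, 1.57, 2.854]
contact_force: [-4.7, -0.3, -3.6]
grip_width: 23.4
time: 7.3
tool_pos: [574.7, 118.5, 208.0]
tcp_rot: [-1.798, 1.57, 2.97]
contact_force: [-5.1, -1.3, -5.1]
grip_width: 23.2
```

```bash
python3 -m crank '[{"linear":[0,0,-0.1],"delta_rot":[0,0,0],"fingers":0.1},{"linear":[0,0,-0.1],"delta_rot":[0,0,0],"fingers":0.1},{"linear":[0,0,0],"delta_rot":[0,0,0],"fingers":0.1},{"linear":[0,0,0],"delta_rot":[0,0,0],"fingers":0.1},{"linear":[0,0,0],"delta_rot":[0,0,0],"fingers":0.1}]'
```

```text
time: 7.8
tool_pos: [574.6, 120.5, 208.0]
tcp_rot: [-1.862, 1.57, 2.907]
contact_force: [-4.9, -1.9, -4.8]
grip_width: 23.3
```

```bash
python3 -m crank '[{"linear":[0,0,-0.1],"delta_rot":[0,0,0],"fingers":0.1},{"linear":[0,0,-0.1],"delta_rot":[0,0,0],"fingers":0.1},{"linear":[0,0,0],"delta_rot":[0,0,0],"fingers":0.1},{"linear":[0,0,0],"delta_rot":[0,0,0],"fingers":0.1},{"linear":[0,0,0],"delta_rot":[0,0,0],"fingers":0.1}]'
```

```text
time: 8.3
tool_pos: [574.5, 122.1, 207.9]
tcp_rot: [-1.099, 1.57, -2.614]
contact_force: [-4.7, -2.5, -5.3]
grip_width: 23.0
```

```bash
python3 -m crank '[{"linear":[0,0,-0.1],"delta_rot":[0,0,0],"fingers":0.1},{"linear":[0,0,-0.1],"delta_rot":[0,0,0],"fingers":0.1},{"linear":[0,0,0],"delta_rot":[0,0,0],"fingers":0.1},{"linear":[0,0,0],"delta_rot":[0,0,0],"fingers":0.1},{"linear":[0,0,0],"delta_rot":[0,0,0],"fingers":0.1}]'
```

```text
time: 8.8
tool_pos: [574.4, 123.5, 207.6]
tcp_rot: [-0.674, 1.569, -2.188]
contact_force: [-5.1, -4.9, -5.5]
grip_width: 23.2
```

```bash
python3 -m crank '[{"linear":[0,0,-0.1],"delta_rot":[0,0,0],"fingers":0.1},{"linear":[0,0,-0.1],"delta_rot":[0,0,0],"fingers":0.1},{"linear":[0,0,0],"delta_rot":[0,0,0],"fingers":0.1},{"linear":[0,0,0],"delta_rot":[0,0,0],"fingers":0.1},{"linear":[0,0,0],"delta_rot":[0,0,0],"fingers":0.1}]'
```

```text
time: 9.3
tool_pos: [574.3, 124.8, 207.4]
tcp_rot: [-0.555, 1.568, -2.07]
contact_force: [-4.3, -7.7, -7.4]
grip_width: 23.6
```

```bash
python3 -m crank '[{"linear":[0,0,-0.1],"delta_rot":[0,0,0],"fingers":0.1},{"linear":[0,0,-0.1],"delta_rot":[0,0,0],"fingers":0.1},{"linear":[0,0,0],"delta_rot":[0,0,0],"fingers":0.1},{"linear":[0,0,0],"delta_rot":[0,0,0],"fingers":0.1},{"linear":[0,0,0],"delta_rot":[0,0,0],"fingers":0.1}]'
```

```text
time: 9.8
tool_pos: [574.2, 126.2, 207.2]
tcp_rot: [-0.456, 1.567, -1.971]
contact_force: [-3.8, -10.1, -8.4]
grip_width: 23.3
```

```bash
python3 -m crank '[{"linear":[0,0,-0.1],"delta_rot":[0,0,0],"fingers":0.1},{"linear":[0,0,-0.1],"delta_rot":[0,0,0],"fingers":0.1},{"linear":[0,0,-0.1],"delta_rot":[0,0,0],"fingers":0.1},{"linear":[0,0,0],"delta_rot":[0,0,0],"fingers":0.1},{"linear":[0,0,0],"delta_rot":[0,0,0],"fingers":0.1}]'
python3 - <<'E'
from h import *
from plant import bot,capture
o=bot.get_obs();print(o["tool_pos"],o["contact_force"])
R=Ro.from_euler("xyz",o["tcp_rot"]).as_matrix();print(R.round(4))
c=capture("scene");cv2.imwrite("pics/s3.png",cv2.resize(c["image"][140:265,260:400],(672,600),interpolation=2))
E
```

```text
time: 10.3
tool_pos: [574.1, 128.3, 206.8]
tcp_rot: [-0.421, 1.565, -1.937]
contact_force: [-3.0, -12.8, -10.4]
grip_width: 23.1
[574.08808686 128.25592766 206.84204124] [ -2.97677945 -12.80930412 -10.3943886 ]
[[-0.0021  0.9985  0.0553]
 [-0.0055  0.0553 -0.9985]
 [-1.     -0.0024  0.0054]]
```

View pics/s3.png

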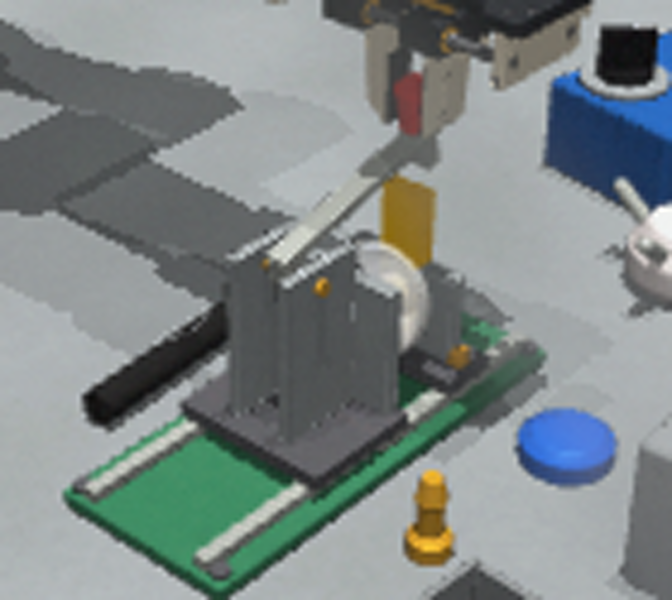

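```bash
python3 -m crank '[{"linear":[0.3,0,-0.15],"delta_rot":[0,0,0],"fingers":0.1},{"linear":[0.3,0,-0.15],"delta_rot":[0,0,0],"fingers":0.1},{"linear":[0.3,0,-0.15],"delta_rot":[0,0,0],"fingers":0.1},{"linear":[0.3,0,-0.15],"delta_rot":[0,0,0],"fingers":0.1},{"linear":[0,0,0],"delta_rot":[0,0,0],"fingers":0.1}]'
```

```text
time: 10.85
tool_pos: [573.7, 134.9, 195.6]
tcp_rot: [-0.324, 1.566, -1.839]
contact_force: [-3.8, -10.4, -4.8]
grip_width: 23.4
```

```bash
python3 -m crank '[{"linear":[0.15,0,-0.06],"delta_rot":[0,0,0],"fingers":0.1},{"linear":[0.15,0,-0.06],"delta_rot":[0,0,0],"fingers":0.1},{"linear":[0,0,0],"delta_rot":[0,0,0],"fingers":0.1},{"linear":[0,0,0],"delta_rot":[0,0,0],"fingers":0.1},{"linear":[0,0,0],"delta_rot":[0,0,0],"fingers":0.1}]'
```

```text
time: 11.35
tool_pos: [573.7, 136.1, 193.0]
tcp_rot: [-0.266, 1.566, -1.781]
contact_force: [-4.1, -10.4, -3.0]
grip_width: 23.4
```

```bash
python3 -m crank '[{"linear":[0.15,0,-0.05],"delta_rot":[0,0,0],"fingers":0.1},{"linear":[0.15,0,-0.05],"delta_rot":[0,0,0],"fingers":0.1},{"linear":[0,0,0],"delta_rot":[0,0,0],"fingers":0.1},{"linear":[0,0,0],"delta_rot":[0,0,0],"fingers":0.1},{"linear":[0,0,0],"delta_rot":[0,0,0],"fingers":0.1}]'
```

```text
time: 11.85
tool_pos: [573.6, 137.2, 190.1]
tcp_rot: [-0.286, 1.566, -1.801]
contact_force: [-6.0, -8.8, -2.7]
grip_width: 23.4
```

```bash
python3 -m crank '[{"linear":[0.15,0,-0.05],"delta_rot":[0,0,0],"fingers":0.1},{"linear":[0.15,0,-0.05],"delta_rot":[0,0,0],"fingers":0.1},{"linear":[0,0,0],"delta_rot":[0,0,0],"fingers":0.1},{"linear":[0,0,0],"delta_rot":[0,0,0],"fingers":0.1},{"linear":[0,0,0],"delta_rot":[0,0,0],"fingers":0.1}]'
```

```text
time: 12.35
tool_pos: [573.5, 138.4, 187.1]
tcp_rot: [-0.28, 1.567, -1.795]
contact_force: [-4.6, -9.2, -2.8]
grip_width: 23.2
```

```bash
python3 -m crank '[{"linear":[0.2,0,-0.07],"delta_rot":[0,0,0],"fingers":0.1},{"linear":[0.2,0,-0.07],"delta_rot":[0,0,0],"fingers":0.1},{"linear":[0.2,0,-0.07],"delta_rot":[0,0,0],"fingers":0.1},{"linear":[0,0,0],"delta_rot":[0,0,0],"fingers":0.1},{"linear":[0,0,0],"delta_rot":[0,0,0],"fingers":0.1}]'
python3 -m crank '[{"linear":[0.15,0,-0.05],"delta_rot":[0,0,0],"fingers":0.1},{"linear":[0.15,0,-0.05],"delta_rot":[0,0,0],"fingers":0.1},{"linear":[0,0,0],"delta_rot":[0,0,0],"fingers":0.1},{"linear":[0,0,0],"delta_rot":[0,0,0],"fingers":0.1},{"linear":[0,0,0],"delta_rot":[0,0,0],"fingers":0.1}]'
```

```text
time: 12.85
tool_pos: [573.4, 140.8, 181.2]
tcp_rot: [-0.275, 1.567, -1.79]
contact_force: [-5.7, -8.4, -2.0]
grip_width: 23.3
time: 13.35
tool_pos: [573.4, 141.8, 178.3]
tcp_rot: [-0.264, 1.567, -1.779]
contact_force: [-6.2, -8.0, -1.3]
grip_width: 23.1
```

```bash
python3 -m crank '[{"linear":[0.1,0,-0.03],"delta_rot":[0,0,0],"fingers":0.1},{"linear":[0.1,0,-0.02],"delta_rot":[0,0,0],"fingers":0.1},{"linear":[0,0,0],"delta_rot":[0,0,0],"fingers":0.1},{"linear":[0,0,0],"delta_rot":[0,0,0],"fingers":0.1},{"linear":[0,0,0],"delta_rot":[0,0,0],"fingers":0.1}]'
```

```text
time: 13.85
tool_pos: [573.4, 142.0, 177.6]
tcp_rot: [0.04, 1.567, -1.475]
contact_force: [-9.3, -10.5, 6.4]
grip_width: 23.2
```

```bash
python3 -m crank '[{"linear":[-0.05,0,0.05],"delta_rot":[0,0,0],"fingers":0.1},{"linear":[0,0,0.1],"delta_rot":[0,0,0],"fingers":0.1},{"linear":[0,0,0.1],"delta_rot":[0,0,0],"fingers":0.1},{"linear":[0,0,0],"delta_rot":[0,0,0],"fingers":0.1},{"linear":[0,0,0],"delta_rot":[0,0,0],"fingers":0.1}]'
python3 - <<'E'
from h import *
from plant import bot,capture
c=capture("scene");cv2.imwrite("pics/s4.png",cv2.resize(c["image"][140:265,260:400],(672,600),interpolation=2))
E
```

```text
time: 14.35
tool_pos: [573.4, 141.3, 177.7]
tcp_rot: [0.117, 1.57, -1.397]
contact_force: [-7.7, -2.7, 1.9]
grip_width: 23.5
```

View pics/s4.png

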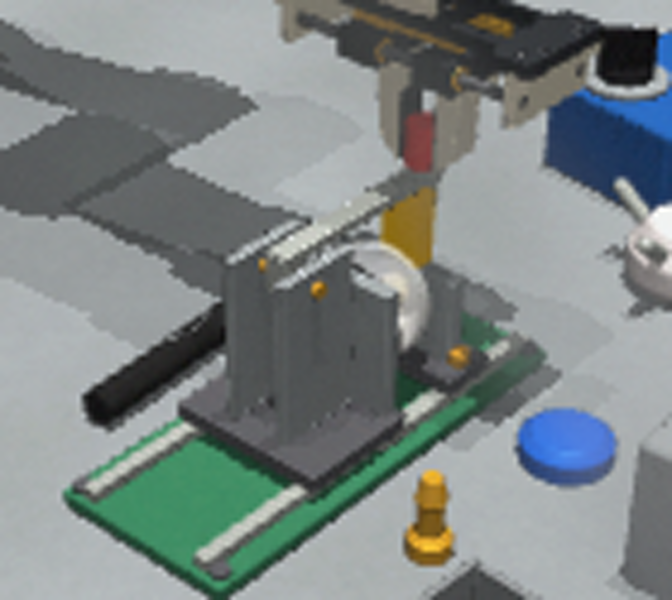

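```bash
python3 -m crank '[{"linear":[0,0,0],"delta_rot":[0,0,0],"fingers":0.4},{"linear":[0,0,0],"delta_rot":[0,0,0],"fingers":0.6},{"linear":[0,0,0],"delta_rot":[0,0,0],"fingers":0.6},{"linear":[0,0,0],"delta_rot":[0,0,0],"fingers":0.6},{"linear":[0,0,0],"delta_rot":[0,0,0],"fingers":0.6}]'
python3 -m crank '[{"linear":[-1,0,0],"delta_rot":[0,0,0],"fingers":0.6},{"linear":[-2,0,0],"delta_rot":[0,0,0],"fingers":0.6},{"linear":[-2,0,0],"delta_rot":[0,0,0],"fingers":0.6},{"linear":[-2,0,0],"delta_rot":[0,0,0],"fingers":0.6},{"linear":[-2,0,0],"delta_rot":[0,0,0],"fingers":0.6}]'
python3 -m crank '[{"linear":[0,0,2],"delta_rot":[0,0,0],"fingers":0.6},{"linear":[0,0,2],"delta_rot":[0,0,0],"fingers":0.6},{"linear":[0,0,0],"delta_rot":[0,0,0],"fingers":0.6},{"linear":[0,0,0],"delta_rot":[0,0,0],"fingers":0.6},{"linear":[0,0,0],"delta_rot":[0,0,0],"fingers":0.6}]'
python3 - <<'E'
from h import *
from plant import bot,capture
o=bot.get_obs();print(o["time"],o["contact_force"])
T=capture("top");S=capture("scene")
rt=blobs(mask(T["image"],"red"),(262,150,385,228))[0];rs=blobs(mask(S["image"],"red"),(265,150,385,270))[0]
print(rt,rs)
if rt and rs:print(tri(T,rt[0][0],S,rs[0][0]))
a=cv2.resize(S["image"][150:260,290:390],(400,440),interpolation=2);b=cv2.resize(capture("wrist")["image"][80:300,220:420],(400,440),interpolation=2)
cv2.imwrite("pics/f.png",np.hstack([a,b]));cv2.imwrite("pics/ftop.png",T["image"])
E
```

```text
time: 14.9
tool_pos: [574.0, 141.8, 176.7]
tcp_rot: [1.746, 1.57, 0.231]
contact_force: [-1.0, 0.3, -0.6]
grip_width: 54.5
time: 15.4
tool_pos: [573.8, 141.8, 268.2]
tcp_rot: [1.733, 1.57, 0.218]
contact_force: [0.1, 0.0, 0.5]
grip_width: 55.0
time: 15.9
tool_pos: [575.9, 102.4, 266.8]
tcp_rot: [2.579, 1.57, 1.064]
contact_force: [0.6, -0.5, -0.1]
grip_width: 55.1
15.9 [ 0.64035207 -0.50871512 -0.14860854]
[] []
```

View pics/f.png

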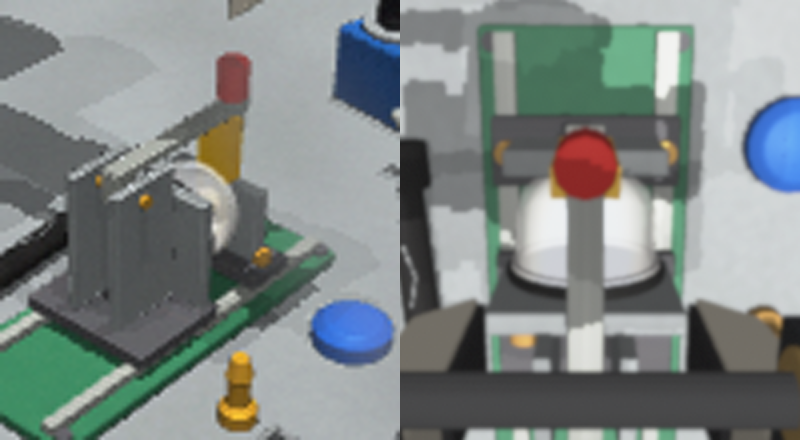

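```bash
python3 - <<'E'
from h import *
from plant import bot,capture
def m(i):
    h=cv2.cvtColor(i,cv2.COLOR_BGR2HSV);return (((h[...,0]<8)|(h[...,0]>172))&(h[...,1]>95)).astype(np.uint8)
T=capture("top");W=capture("wrist");S=capture("scene")
w=blobs(m(W["image"]),(200,80,440,300))[0];s=blobs(m(S["image"]),(330,150,365,190))[0];print(w,s)
w=max(w,key=lambda b:b[1][4]);s=max(s,key=lambda b:b[1][4])
print(tri(W,w[0],S,s[0]))
for z in(160,166,172):print(z,proj(S,[573.5,142,z]),onz(W,w[0],z))
E
```

```text
[([312.2, 161.5], [297, 144, 32, 36, 878])] [([347.9, 169.0], [345, 164, 7, 12, 77])]
(array([573.84164432, 138.0440997 , 166.35107312]), np.float64(1.4117688659509953))
160 [348.38652473 170.36912815] [573.32887908 136.58180145 160.        ]
166 [348.47014234 168.57015143] [573.28723687 137.54871465 166.        ]
172 [348.55424458 166.7607482 ] [573.24559465 138.51562785 172.        ]
```

```bash
python3 -c "
from plant import workorder,bot
print(bot.get_obs()['time'],bot.get_obs()['contact_force']);print(workorder.close_job())"
```

```text
16.2 [-0.58405878 -0.39487466 -0.43252764]
the job is handed in; nothing more can be done
None
```

The clamp is shut and the job is handed in at 16.2 s of the 54 s allowed. I pinched the red knob and lifted the bar about 0.25 rad. I then drew the carriage forward about 44 mm to roughly 5–6 mm of pad compression. I lowered the bar along its arc behind the post, eased the carriage back a little, let go and backed off.

- **Force:** the drawing force at the wrist peaked at about 13 N of the 25 N limit, among the readings at the end of each move.
- **Bar down:** after release, two camera views put the knob at z ≈ 166 mm, which is the bar-level height, to within the 2 mm calibration. The last picture shows the knob at the post's back edge and the pad on the bowl. The tooth itself was hidden, so I judged it from the knob height and from the bar dropping freely to its stop.
- **Staying shut:** it held for about 1.5 s after I let go, with the robot clear and the wrist force about zero.
- **Failed or disagreeing checks:** the first colour check after release found no red in the top and scene views, because the arm's shadow dulled the knob; a looser mask fixed that for the scene and wrist views. The camera gave the knob's y as 138 mm, where the arm had read about 141 mm.
- **Other items:** I didn't touch the vacuum dial or any loose item, but I didn't measure their positions again afterwards.

I viewed 10 pictures, which is the full budget.

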